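Switch on a microscope in order, by fingertip

ROBOT

A 7-joint arm with a two-finger parallel gripper is mounted at the origin on the work surface. World frame = base frame: x ahead of the robot, y to its left, z up, the work surface at z = 0. Lengths are in m, angles in rad, forces in N, time in s.
With the tool pointing down it reaches from about 0.425 to 0.925 m from the base axis. Payload 6.8 kg.
Tool frame: the origin (TCP) lies on the centre line of the jaws, within the pads' length; the fingertips stand 14 mm ahead of it and the grasp point (between the pads) lies 5 mm behind it (tip_reach is the distance from the TCP to the fingertips, in m); x points along the fingers, z is the direction in which the jaws open and shut, and the axes are right-handed (so a half turn about x gives the same grasp; the last joint's range is limited). The gripper opens to 85 mm and grips with 20 to 120 N. Pads are 22 mm wide; open, the fingers measure 114 mm over their backs; the gripper's body (76 mm by 85 mm) begins 54 mm behind the grasp point. The pads swing forward as they close: fully open they stand 13 mm farther back than shut.
Start: joints at [-1.332, 0.477, 0.022, 1.555, -0.011, 1.109, -0.083], TCP at [0.229, 0.635, 0.245] pointing down, gripper open.
Joint ranges: [-2.96, 2.96], [-0.34, 2.1], [-1.41, 1.46], [0.24, 2.44], [-1.37, 4.51], [0.17, 1.92], [-2.96, 2.96]. Speed limits (rad/s): [2.39, 2.39, 3.14, 3.14, 3.14, 3.14, 3.14].

INTERFACE

Orientations are given as [roll, pitch, yaw] about the fixed x, y, z axes, in that order (R = Rz(yaw) Ry(pitch) Rx(roll)).
In Python, from station import observe, read_camera, get_calibration, close_job, tip_reach gives the robot as it stands.
- The arm moves only by the tool arm_command, never from a script. Its argument "rows" is a list of rows, each a list of 7 numbers: the opening, from 0 (shut) to 1 (fully open), then the shift along the world's x, y, z in m, then the turn, a rotation vector about the world's x, y, z in rad. In form: [[claw, tx, ty, tz, rx, ry, rz], ...]. A call has 1 to 10 rows; each row shifts and turns the pose as measured when the row begins; what a row does not reach is not made up. A row lasts 1/8 s, in which the tool goes at most 62.5 mm and 10.7 degrees, less where a joint would pass 70% of its speed; a pose out of reach is approached as far as the arm can. A call with a gripper value outside its range is refused whole. The fingers move at their own pace and stop on an object; "squeeze" is the grip in N (left out, the last holds). Time passes only in rows, so rows that do not move let the fingers close. It gives the time, the measured TCP pose, the force and the opening at its end, in the units of the state.
- observe(): the state, without advancing time (a new reading comes with each control period).
- read_camera(name): name is "side" or "top"; returns (picture, depth): 480x640x3 uint8, blue, green, red; 480x640 float32, m along the optical axis (not along the pixel's ray), 0 where there is no reading.
- get_calibration(name): a dict with "camera_matrix" (3x3 intrinsics, pixels), "camera_from_world" (4x4, takes a point from world to camera coordinates). Camera axes: x right, y down, z forward; pixel columns grow to the right and rows downward; lengths in m; the calibration is good to about 2 mm. A picture is of the moment at which its call begins. get_calibration takes no time and is no camera call.
- close_job(): hands the job in, once; it reports no verdict.
The state is a dict: "time": time; "joints": joint angles; "joint_velocities": joint speeds; "joint_efforts": joint torques, N m; "position": TCP position; "orientation": TCP orientation; "wrist_force": force on the tool from outside, world axes, zero at the start; "moment": the same for the moment, N m; "finger_gap": finger opening in m.
Only numpy, scipy, OpenCV 4.12 (cv2) and the standard library are available. Lean on these libraries where they do the work, as an engineer would, in place of code of your own. Each camera call takes 0.05 s, during which the arm holds its last target.

TASK

Switch the microscope on from its loose bench switch boxes: with a fingertip lightly press the long bar button, then the large round button, then the small round button, each fully down so that it stays down. Leave the square button up, press straight down without shoving, picking up or pressing hard on any box, and do not disturb the dropper bottle, the slide box or the jar.

Things in the scene. Friction and masses are not known exactly. Their poses are not given: they have to be found in the camera images.
- box_bar: loose cream switch box, 80 (x) x 64 (y) x 33 mm on the bench (0.5 kg, hidden variation), standing on four low rubber feet; origin at the centre of its underside, z up; in the middle of its top stands one black button, a long bar, 44 mm along the box's y by 16 mm along its x. The four boxes are alike but for the shape of the button; any box may stand in any of the four places.
- bar (a joint): how far this button is pushed down, in m: 0 = up (every button starts so), 0.008 = fully down. It goes straight down against about 2.5 N all the way, and stays where it is left: it does not spring back. Pressed beyond that, the whole button yields up to 10 mm more on a spring buffer (4 N rising to 12 N, then hard), which springs back and does not count in this value.
- bar_top (a point): centre of the top face of this button, facing up: 53 mm above the bench and 20 mm above the box's top while up, 45 mm and 12 mm when fully down and let go; moves with the button.
- box_large_round: loose cream switch box, 80 (x) x 64 (y) x 33 mm on the bench (0.5 kg, hidden variation), standing on four low rubber feet; origin at the centre of its underside, z up; in the middle of its top stands one black button, a large disc, 40 mm in diameter. The four boxes are alike but for the shape of the button; any box may stand in any of the four places.
- large_round (a joint): how far this button is pushed down, in m: 0 = up (every button starts so), 0.008 = fully down. It goes straight down against about 2.5 N all the way, and stays where it is left: it does not spring back. Pressed beyond that, the whole button yields up to 10 mm more on a spring buffer (4 N rising to 12 N, then hard), which springs back and does not count in this value.
- large_round_top (a point): centre of the top face of this button, facing up: 53 mm above the bench and 20 mm above the box's top while up, 45 mm and 12 mm when fully down and let go; moves with the button.
- box_small_round: loose cream switch box, 80 (x) x 64 (y) x 33 mm on the bench (0.5 kg, hidden variation), standing on four low rubber feet; origin at the centre of its underside, z up; in the middle of its top stands one black button, a small disc, 18 mm in diameter. The four boxes are alike but for the shape of the button; any box may stand in any of the four places.
- small_round (a joint): how far this button is pushed down, in m: 0 = up (every button starts so), 0.008 = fully down. It goes straight down against about 2.5 N all the way, and stays where it is left: it does not spring back. Pressed beyond that, the whole button yields up to 10 mm more on a spring buffer (4 N rising to 12 N, then hard), which springs back and does not count in this value.
- small_round_top (a point): centre of the top face of this button, facing up: 53 mm above the bench and 20 mm above the box's top while up, 45 mm and 12 mm when fully down and let go; moves with the button.
- box_square: loose cream switch box, 80 (x) x 64 (y) x 33 mm on the bench (0.5 kg, hidden variation), standing on four low rubber feet; origin at the centre of its underside, z up; in the middle of its top stands one black button, a square, 26 by 26 mm. The four boxes are alike but for the shape of the button; any box may stand in any of the four places.
- square (a joint): how far this button is pushed down, in m: 0 = up (every button starts so), 0.008 = fully down. It goes straight down against about 2.5 N all the way, and stays where it is left: it does not spring back. Pressed beyond that, the whole button yields up to 10 mm more on a spring buffer (4 N rising to 12 N, then hard), which springs back and does not count in this value.
- square_top (a point): centre of the top face of this button, facing up: 53 mm above the bench and 20 mm above the box's top while up, 45 mm and 12 mm when fully down and let go; moves with the button.
- dropper: white dropper bottle, loose, 38 mm in diameter and 105 mm tall with a pointed nozzle; origin at the centre of its underside; not needed
- slide_box: loose flat box of microscope slides, 92 x 87 x 34 mm, grey with a clear lid; origin at the centre of its underside; not needed
- stain_jar: loose amber glass jar with a white cap, 52 mm in diameter and 70 mm tall; origin at the centre of its underside; not needed
Things that resemble listed ones, but are neither listed nor needed, are in the scene too. What is shaped like the box_large_round but pink is not meant. Leave any purple look-alike of the box_small_round alone.

How it is judged:
By the outcome, as a careful person would: the job done as asked, in the order asked, and still so for the second after the job is handed in, with the robot touching nothing.
It also fails if it takes over 54 s, if anything falls off the work surface, if the arm or the gripper's body presses on something with over 40 N, if the wrist force passes 120 N, or if a joint passes its speed limit or range.

## Working session

There is one attempt and no reset: what is moved stays moved. The work goes in short steps, Python scripts to look and compute and a tool call to move; the robot and the scene stay as the last step left them, time stands still between calls to the robot, and variables do not carry over. Pictures are saved under pics/ and viewed, and the job is handed in when it is done.

Besides the shell and the picture viewer there is one more tool, called by a JSON object that holds its "method" and its "body", one argument or row to a line. arm_command: Moves the arm, as the interface text tells. Its arguments: {"type":"object","properties":{"rows":{"type":"array","items":{"type":"array","items":{"type":"number"}}},"squeeze":{"type":"number"}},"required":["rows"]}

```bash
mkdir -p pics
cat > h.py <<'E'
import numpy as np,cv2
from station import *
def ray(name,u,v,z):
    c=get_calibration(name);K=np.array(c["camera_matrix"]);T=np.array(c["camera_from_world"])
    R=T[:3,:3];o=-R.T@T[:3,3];d=R.T@np.linalg.inv(K)@np.array([u,v,1.])
    return o+d*(z-o[2])/d[2]
def proj(name,p):
    c=get_calibration(name);K=np.array(c["camera_matrix"]);T=np.array(c["camera_from_world"])
    q=K@(T[:3,:3]@np.array(p)+T[:3,3]);return q[:2]/q[2]
E
python3 - <<'E'
from h import *
for n in("top","side"):
    p,d=read_camera(n);cv2.imwrite(f"pics/{n}0.png",p);np.save(f"{n}0.npy",d)
    T=np.array(get_calibration(n)["camera_from_world"]);print(n,-T[:3,:3].T@T[:3,3])
print(observe(),tip_reach)
E
```

```text
top [0.38675268 0.08235463 1.14046488]
side [0.47722593 0.5887158  0.69567104]
{'time': 0.1, 'joints': array([-1.33210705,  0.47773153,  0.0223167 ,  1.55636007, -0.01151701,
        1.10930127, -0.08311607]), 'joint_velocities': array([-1.18191037e-04, -9.50362335e-04, -9.55224394e-05, -1.54043906e-03,
        4.77961982e-05,  1.26816665e-03, -4.40289572e-04]), 'joint_efforts': array([ 4.04861552e-03, -5.97750092e+01,  1.61323719e+00, -2.81953758e+01,
        1.27860974e-02,  4.98802387e-03, -1.07003558e-06]), 'position': array([0.22923275, 0.63433269, 0.2444098 ]), 'orientation': array([-3.08464543,  1.5691235 , -1.86061903]), 'wrist_force': array([ 0.05430021,  0.748726  , -0.14587035]), 'moment': array([0.00339778, 0.05870114, 0.03480424]), 'finger_gap': 0.0853772338216949} 0.014
```

View pics/top0.png

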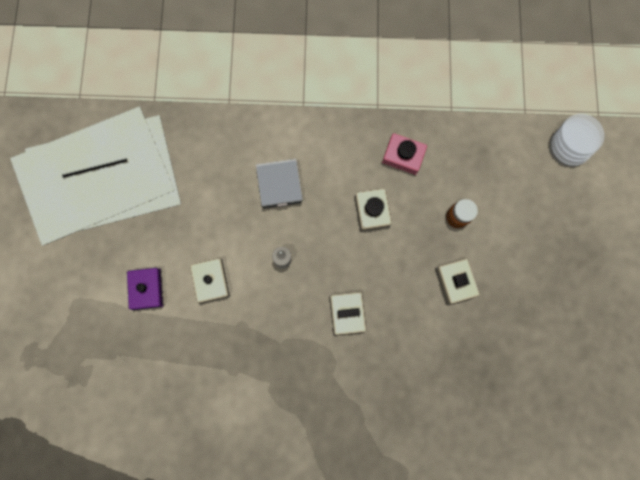

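View pics/side0.png

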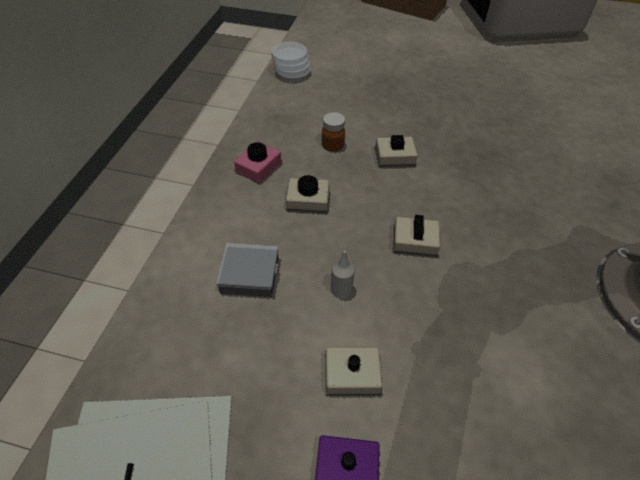

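The pictures show cream boxes in top at about (374,208) large round, (348,313) bar, (209,280) small round and (458,281) square. The pink look-alike is at (405,152) and the purple one at (144,288), and both are to be left alone. Next I measure from both views.

Run:
```python
from h import *
top=cv2.imread("pics/top0.png");side=cv2.imread("pics/side0.png")
S={"bar":((348,313),(418,227)),"large":((374,208),(308,186)),"small":((208,280),(354,363)),"square":((460,281),(397,142))}
def blob(im,c,r=16,th=60):
    x,y=c;w=im[y-r:y+r,x-r:x+r].max(2)
    m=(w<th).astype(np.uint8);n,l,s,cen=cv2.connectedComponentsWithStats(m)
    i=1+np.argmax(s[1:,4]);return l==i,cen[i]+[x-r,y-r],s[i]
for k,(a,b) in S.items():
    _,c,s=blob(top,a);P=ray("top",*c,.053)
    # box top face contour in top view
    x,y=a;w=top[y-30:y+30,x-30:x+30].astype(int)
    m=((w.min(2)>120)).astype(np.uint8)
    cs,_=cv2.findContours(m,cv2.RETR_EXTERNAL,cv2.CHAIN_APPROX_NONE);cc=max(cs,key=cv2.contourArea)
    q=cv2.boxPoints(cv2.minAreaRect(cc))+[x-30,y-30];Q=np.array([ray("top",*t,.033) for t in q])
    e=[np.linalg.norm(Q[i]-Q[(i+1)%4]) for i in range(2)]
    L=Q[1]-Q[0] if e[0]>e[1] else Q[2]-Q[1]
    _,c2,s2=blob(side,b);P2=ray("side",*c2,.049)
    print(k,"top px",c.round(1),s,P.round(4),"boxc",Q.mean(0).round(4),np.round(e,3),"x-ax yaw",np.degrees(np.arctan2(L[1],L[0])).round(1),"side",c2.round(1),s2,P2.round(4),"proj",proj("side",P).round(1))
print([ (n,ray("top",*p,.05).round(3)) for n,p in dict(drop=(282,257),slide=(280,183),jar=(462,213),pink=(405,152),purple=(144,288)).items()])
for n,c in(("top",(374,208)),("top",(208,280))):
    pass
t=np.hstack([cv2.resize(top[y-30:y+30,x-30:x+30],(260,260),interpolation=cv2.INTER_CUBIC) for (x,y) in [S[k][0] for k in("bar","large","small")]])
u=np.hstack([cv2.resize(side[y-30:y+30,x-30:x+30],(260,260),interpolation=cv2.INTER_CUBIC) for (x,y) in [S[k][1] for k in("bar","large","small")]])
cv2.imwrite("pics/crop.png",np.vstack([t,u]))
```

```text
bar top px [348.3 312.7] [  7  12  20   8 114] [ 0.4396 -0.0109  0.053 ] boxc [ 0.4409 -0.0121  0.033 ] [0.063 0.079] x-ax yaw -173.4 side [418.4 227. ] [ 12   4  10  25 232] [ 0.4406 -0.0072  0.049 ] proj [419.6 224.1]
large top px [373.9 206.8] [  7   6  18  18 242] [ 0.6564 -0.0605  0.053 ] boxc [ 0.6678 -0.0624  0.033 ] [0.125 0.112] x-ax yaw -88.1 side [307.6 185.3] [  6   5  20  22 359] [ 0.6579 -0.057   0.049 ] proj [308.8 182.7]
small top px [207.2 279.1] [12 12  7  7 36] [0.4978 0.2708 0.053 ] boxc [0.4997 0.2737 0.033 ] [0.12 0.12] x-ax yaw -88.3 side [353.6 362.8] [ 10   8  12  17 165] [0.4984 0.2747 0.049 ] proj [354.8 359.2]
square top px [460.2 280. ] [  9   9  15  13 138] [ 0.5108 -0.2347  0.053 ] boxc [ 0.5203 -0.2459  0.033 ] [0.082 0.09 ] x-ax yaw -163.2 side [397.  141.9] [ 10   9  13  15 186] [ 0.5128 -0.2317  0.049 ] proj [398.4 139.7]
[('drop', array([0.547, 0.124, 0.05 ])), ('slide', array([0.702, 0.134, 0.05 ])), ('jar', array([ 0.65 , -0.243,  0.05 ])), ('pink', array([ 0.778, -0.126,  0.05 ])), ('purple', array([0.477, 0.395, 0.05 ]))]
```

View pics/crop.png

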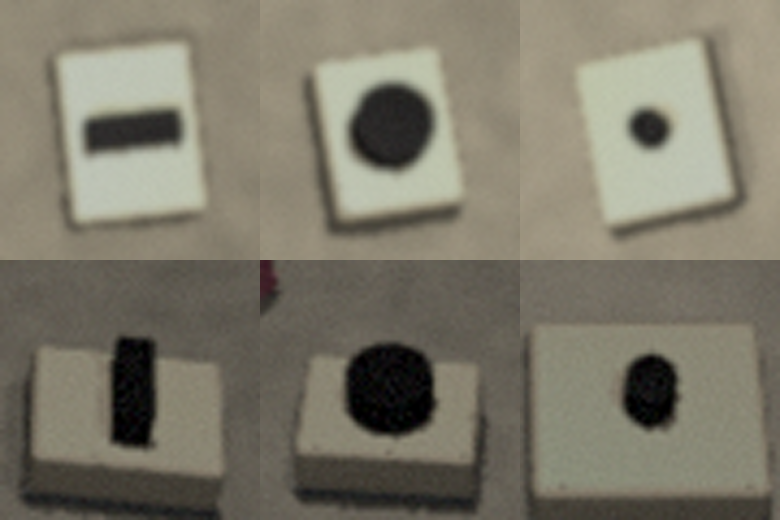

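Both views agree to about 4 mm, and the crop confirms the three shapes on cream boxes. I'm using bar (0.440,-0.010), large (0.657,-0.060) and small (0.498,0.272). Moving with the gripper shut.

{"method": "arm_command", "body": {
  "rows": [
    [0, 0.024, -0.042, 0, 0, 0, 0],
    [0, 0.024, -0.042, 0, 0, 0, 0],
    [0, 0.024, -0.042, 0, 0, 0, 0],
    [0, 0.024, -0.042, 0, 0, 0, 0],
    [0, 0.024, -0.042, 0, 0, 0, 0],
    [0, 0.024, -0.042, 0, 0, 0, 0],
    [0, 0.024, -0.042, 0, 0, 0, 0],
    [0, 0.024, -0.042, 0, 0, 0, 0]
  ],
  "squeeze": 20
}}

```text
time: 1.1
position: [0.421, 0.2892, 0.2408]
orientation: [2.75, 1.564, -2.301]
wrist_force: [-0.0, -0.4, -0.4]
finger_gap: 0.0001
```

{"method": "arm_command", "body": {
  "rows": [
    [0, 0.008, -0.05, 0, 0, 0, 0],
    [0, 0.008, -0.05, 0, 0, 0, 0],
    [0, 0.008, -0.05, 0, 0, 0, 0],
    [0, 0.0, -0.05, 0, 0, 0, 0],
    [0, -0.003, -0.045, 0, 0, 0, 0],
    [0, -0.003, -0.045, 0, 0, 0, 0],
    [0, 0, 0, 0, 0, 0, 0]
  ]
}}

```text
time: 1.98
position: [0.4385, -0.0149, 0.2399]
orientation: [2.792, 1.563, -2.268]
wrist_force: [0.6, 0.1, 0.4]
finger_gap: -0.0
```

{"method": "arm_command", "body": {
  "rows": [
    [0, 0.001, 0.002, -0.05, 0, 0, 0],
    [0, 0.0, 0.002, -0.05, 0, 0, 0],
    [0, 0, 0, -0.04, 0, 0, 0],
    [0, 0, 0, -0.01, 0, 0, 0],
    [0, 0, 0, 0, 0, 0, 0]
  ]
}}

```text
time: 2.6
position: [0.4414, -0.0066, 0.0874]
orientation: [-2.969, 1.568, -1.741]
wrist_force: [0.2, 0.0, 0.6]
finger_gap: -0.0001
```

Run:
```python
from h import *
s=observe();print(s["position"],s["orientation"],s["wrist_force"],s["finger_gap"])
for n in("top","side"):
    p,d=read_camera(n);u,v=map(int,proj(n,s["position"]));print(n,u,v)
    cv2.imwrite(f"pics/{n}1.png",cv2.resize(p[max(v-60,0):v+60,max(u-60,0):u+60],(600,600)))
```

```text
[ 0.44143491 -0.00657203  0.08736983] [-2.96868914  1.56788055 -1.74121386] [0.22577899 0.0481092  0.57105431] -5.047594219045248e-05
top 347 310
side 421 212
```

View pics/side1.png

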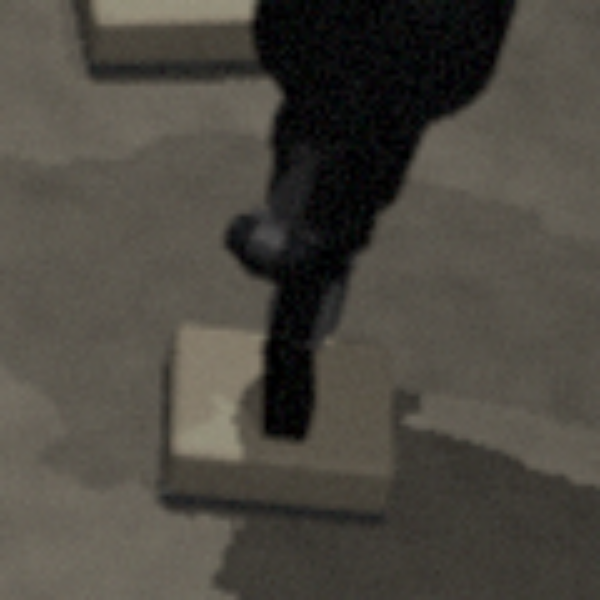

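The side view shows the finger directly above the bar, with the box undisturbed. Descending gently.

{"method": "arm_command", "body": {
  "rows": [
    [0, -0.001, -0.003, -0.005, 0, 0, 0],
    [0, 0, 0, -0.005, 0, 0, 0],
    [0, 0, 0, -0.004, 0, 0, 0],
    [0, 0, 0, -0.003, 0, 0, 0],
    [0, 0, 0, -0.002, 0, 0, 0]
  ]
}}

```text
time: 3.32
position: [0.4433, -0.0095, 0.0709]
orientation: [-1.312, 1.563, -0.085]
wrist_force: [-0.1, 0.4, -0.6]
finger_gap: 0.0
```

{"method": "arm_command", "body": {
  "rows": [
    [0, -0.003, 0, 0, 0, 0, 0],
    [0, 0, 0, -0.002, 0, 0, 0],
    [0, 0, 0, -0.002, 0, 0, 0],
    [0, 0, 0, -0.002, 0, 0, 0]
  ]
}}

```text
time: 3.82
position: [0.4401, -0.0094, 0.0646]
orientation: [-1.303, 1.563, -0.076]
wrist_force: [-0.3, -0.2, 2.6]
finger_gap: 0.0003
```

{"method": "arm_command", "body": {
  "rows": [
    [0, 0, 0, -0.002, 0, 0, 0],
    [0, 0, 0, -0.002, 0, 0, 0],
    [0, 0, 0, -0.002, 0, 0, 0]
  ]
}}

```text
time: 4.2
position: [0.4401, -0.0094, 0.0583]
orientation: [-1.293, 1.563, -0.066]
wrist_force: [0.5, -0.9, 3.2]
finger_gap: -0.0002
```

{"method": "arm_command", "body": {
  "rows": [
    [0, 0, 0, -0.0015, 0, 0, 0]
  ]
}}

```text
time: 4.32
position: [0.4401, -0.0094, 0.0567]
orientation: [-1.281, 1.563, -0.054]
wrist_force: [-1.6, 0.1, 5.7]
finger_gap: -0.0
```

{"method": "arm_command", "body": {
  "rows": [
    [0, 0, 0, -0.0015, 0, 0, 0]
  ]
}}

```text
time: 4.45
position: [0.4402, -0.0094, 0.0553]
orientation: [-1.263, 1.563, -0.036]
wrist_force: [-1.2, 1.1, 6.6]
finger_gap: 0.0003
```

6.6 N at 3.7 mm past the stop matches the buffer, so the bar is fully down. Lifting and moving to the large round button.

{"method": "arm_command", "body": {
  "rows": [
    [0, 0, 0, 0.004, 0, 0, 0],
    [0, 0, 0, 0.012, 0, 0, 0],
    [0, 0, 0, 0.05, 0, 0, 0],
    [0, 0, 0, 0.05, 0, 0, 0],
    [0, 0.05, -0.012, 0, 0, 0, 0],
    [0, 0.05, -0.012, 0, 0, 0, 0],
    [0, 0.05, -0.012, 0, 0, 0, 0],
    [0, 0.045, -0.01, 0, 0, 0, 0],
    [0, 0.015, -0.003, 0, 0, 0, 0],
    [0, 0, 0, 0, 0, 0, 0]
  ]
}}

```text
time: 5.7
position: [0.6562, -0.0592, 0.1826]
orientation: [-1.138, 1.555, 0.092]
wrist_force: [-1.0, -0.1, 0.2]
finger_gap: 0.0001
```

Run:
```python
from h import *
s=observe();print(s["position"],s["orientation"],s["wrist_force"])
p,d=read_camera("side");cv2.imwrite("pics/side2.png",p)
c=cv2.resize(p[190:270,380:460],(400,400),interpolation=cv2.INTER_CUBIC)
o=cv2.resize(cv2.imread("pics/side0.png")[190:270,380:460],(400,400),interpolation=cv2.INTER_CUBIC)
cv2.imwrite("pics/side2c.png",np.hstack([o,c]))
```

```text
[ 0.65622434 -0.05924421  0.18259084] [-1.13765587  1.5548652   0.0919705 ] [-1.02749371 -0.09676936  0.24919626]
```

View pics/side2c.png

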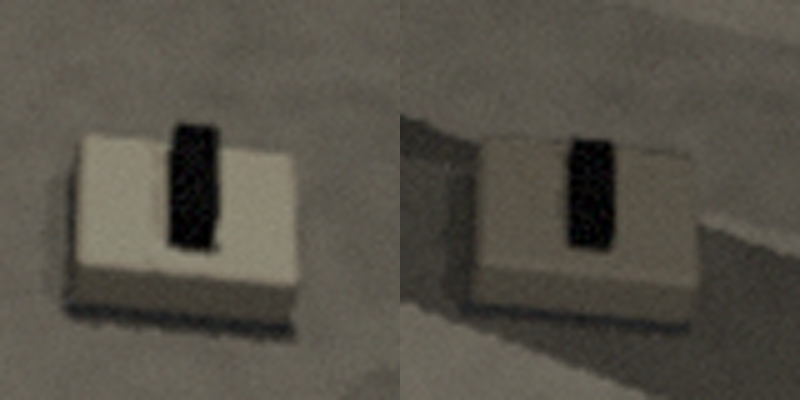

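The before-and-after crop shows the bar lower and its box where it was. Next, the large round button.

{"method": "arm_command", "body": {
  "rows": [
    [0, 0, 0, -0.05, 0, 0, 0],
    [0, 0, 0, -0.04, 0, 0, 0],
    [0, 0, 0, -0.008, 0, 0, 0],
    [0, 0, 0, -0.006, 0, 0, 0],
    [0, 0, 0, 0, 0, 0, 0]
  ]
}}

```text
time: 6.38
position: [0.6537, -0.0577, 0.081]
orientation: [-1.079, 1.551, 0.151]
wrist_force: [0.0, -1.0, 0.3]
finger_gap: -0.0001
```

{"method": "arm_command", "body": {
  "rows": [
    [0, 0.003, -0.002, -0.006, 0, 0, 0],
    [0, 0, 0, -0.004, 0, 0, 0],
    [0, 0, 0, -0.002, 0, 0, 0],
    [0, 0, 0, -0.002, 0, 0, 0],
    [0, 0, 0, -0.002, 0, 0, 0]
  ]
}}

```text
time: 7.0
position: [0.6589, -0.0601, 0.0671]
orientation: [-1.109, 1.546, 0.121]
wrist_force: [-0.1, 0.7, 2.3]
finger_gap: -0.0001
```

{"method": "arm_command", "body": {
  "rows": [
    [0, 0, 0, -0.002, 0, 0, 0],
    [0, 0, 0, -0.002, 0, 0, 0]
  ]
}}

```text
time: 7.25
position: [0.6589, -0.0601, 0.0632]
orientation: [-1.104, 1.546, 0.126]
wrist_force: [-0.5, 0.6, 1.5]
finger_gap: 0.0
```

{"method": "arm_command", "body": {
  "rows": [
    [0, 0, 0, -0.002, 0, 0, 0],
    [0, 0, 0, -0.002, 0, 0, 0]
  ]
}}

```text
time: 7.5
position: [0.6589, -0.0601, 0.0591]
orientation: [-1.102, 1.546, 0.129]
wrist_force: [-1.1, -0.4, 3.6]
finger_gap: -0.0003
```

{"method": "arm_command", "body": {
  "rows": [
    [0, 0, 0, -0.002, 0, 0, 0]
  ]
}}

```text
time: 7.62
position: [0.659, -0.0601, 0.0572]
orientation: [-1.098, 1.546, 0.132]
wrist_force: [-1.2, 0.3, 4.2]
finger_gap: 0.0003
```

{"method": "arm_command", "body": {
  "rows": [
    [0, 0, 0, -0.0015, 0, 0, 0]
  ]
}}

```text
time: 7.75
position: [0.659, -0.0601, 0.0559]
orientation: [-1.094, 1.546, 0.137]
wrist_force: [-2.8, 0.0, 6.6]
finger_gap: -0.0
```

Fully down (6.6 N in the buffer). Lifting high and moving to the small round button.

{"method": "arm_command", "body": {
  "rows": [
    [0, 0, 0, 0.004, 0, 0, 0],
    [0, 0, 0, 0.012, 0, 0, 0],
    [0, 0, 0, 0.05, 0, 0, 0],
    [0, 0, 0, 0.06, 0, 0, 0],
    [0, 0, 0, 0.04, 0, 0, 0],
    [0, -0.021, 0.044, 0, 0, 0, 0],
    [0, -0.021, 0.044, 0, 0, 0, 0],
    [0, -0.021, 0.044, 0, 0, 0, 0],
    [0, -0.021, 0.044, 0, 0, 0, 0],
    [0, -0.021, 0.044, 0, 0, 0, 0]
  ]
}}

```text
time: 9.0
position: [0.552, 0.16, 0.2329]
orientation: [-1.151, 1.538, 0.069]
wrist_force: [0.3, 0.8, -0.5]
finger_gap: 0.0001
```

{"method": "arm_command", "body": {
  "rows": [
    [0, -0.021, 0.044, 0, 0, 0, 0],
    [0, -0.021, 0.044, 0, 0, 0, 0],
    [0, -0.01, 0.018, 0, 0, 0, 0],
    [0, 0, 0, 0, 0, 0, 0]
  ]
}}

```text
time: 9.5
position: [0.4958, 0.2737, 0.2352]
orientation: [-1.061, 1.536, 0.167]
wrist_force: [0.3, -0.6, -0.4]
finger_gap: 0.0002
```

Run:
```python
from h import *
s=observe();print(s["position"],s["orientation"])
p,d=read_camera("side")
c=cv2.resize(p[145:225,268:348],(400,400),interpolation=cv2.INTER_CUBIC)
o=cv2.resize(cv2.imread("pics/side0.png")[145:225,268:348],(400,400),interpolation=cv2.INTER_CUBIC)
cv2.imwrite("pics/side3c.png",np.hstack([o,c]))
```

```text
[0.4958482  0.27365904 0.23522828] [-1.06107849  1.53569804  0.16655379]
```

View pics/side3c.png

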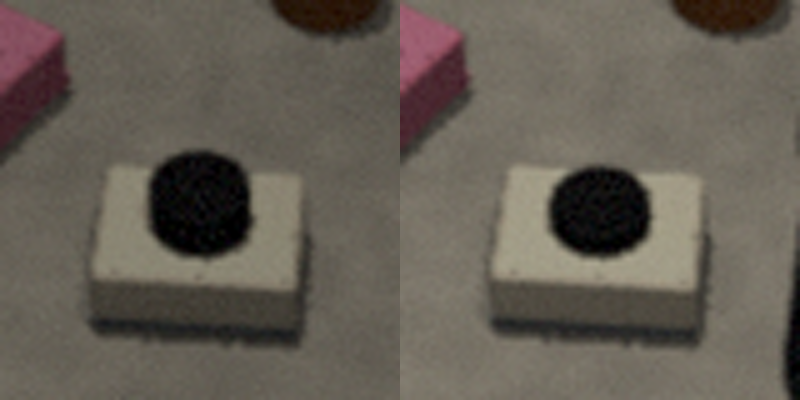

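The large round button is down and its box has not moved. I also correct 2° of tool tilt while descending on the small round button.

{"method": "arm_command", "body": {
  "rows": [
    [0, 0.002, -0.002, -0.05, -0.006, 0.035, 0],
    [0, 0, 0, -0.05, 0, 0, 0],
    [0, 0, 0, -0.04, 0, 0, 0],
    [0, 0, 0, -0.008, 0, 0, 0],
    [0, 0, 0, 0, 0, 0, 0]
  ]
}}

```text
time: 10.18
position: [0.5052, 0.2632, 0.0874]
orientation: [-1.178, 1.564, 0.037]
wrist_force: [1.0, 0.6, 0.4]
finger_gap: -0.0001
```

Run:
```python
from h import *
s=observe();print(s["position"],s["orientation"])
p,d=read_camera("side");u,v=map(int,proj("side",s["position"]));print(u,v, proj("side",[.498,.272,.053]))
cv2.imwrite("pics/side4.png",cv2.resize(p[v-50:v+70,u-60:u+60],(600,600)))
```

```text
[0.50516744 0.26315552 0.08741715] [-1.17796329  1.56367972  0.03704543]
352 341 [354.48477656 359.95017425]
```

View pics/side4.png

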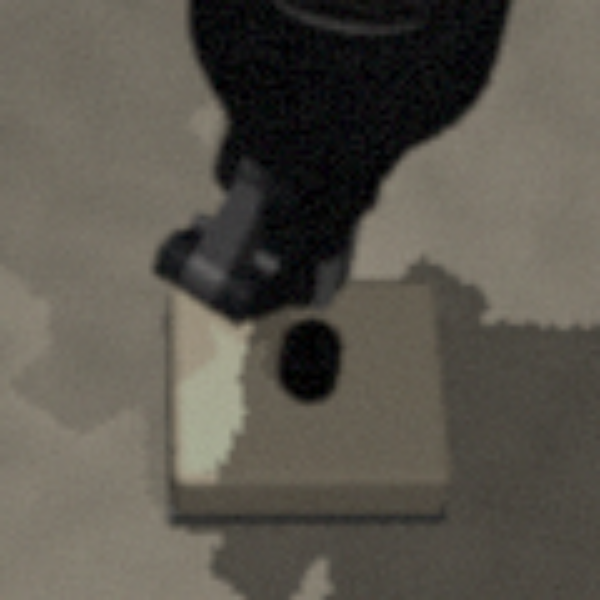

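The picture shows the finger still beyond the button (drift of about 7 and 9 mm), so I correct before pressing.

{"method": "arm_command", "body": {
  "rows": [
    [0, -0.007, 0.009, 0, 0, 0, 0],
    [0, 0, 0, -0.004, 0, 0, 0]
  ]
}}

```text
time: 10.48
position: [0.4997, 0.2741, 0.0869]
orientation: [-0.871, 1.558, 0.343]
wrist_force: [0.4, 0.4, 0.1]
finger_gap: 0.0001
```

{"method": "arm_command", "body": {
  "rows": [
    [0, -0.001, -0.002, -0.004, 0, 0, 0],
    [0, 0, 0, -0.005, 0, 0, 0],
    [0, 0, 0, -0.003, 0, 0, 0]
  ]
}}

```text
time: 10.85
position: [0.4988, 0.2726, 0.075]
orientation: [-0.836, 1.556, 0.38]
wrist_force: [0.7, -0.6, -0.5]
finger_gap: 0.0002
```

Run:
```python
from h import *
s=observe();print(s["position"],s["orientation"])
for n in("top","side"):
  p,d=read_camera(n);u,v=map(int,proj(n,s["position"]));print(u,v)
  cv2.imwrite(f"pics/{n}5.png",cv2.resize(p[v-50:v+70,u-60:u+60],(600,600)))
```

```text
[0.49883328 0.27259453 0.07501887] [-0.83608561  1.55637814  0.37985053]
204 277
354 353
```

View pics/side5.png

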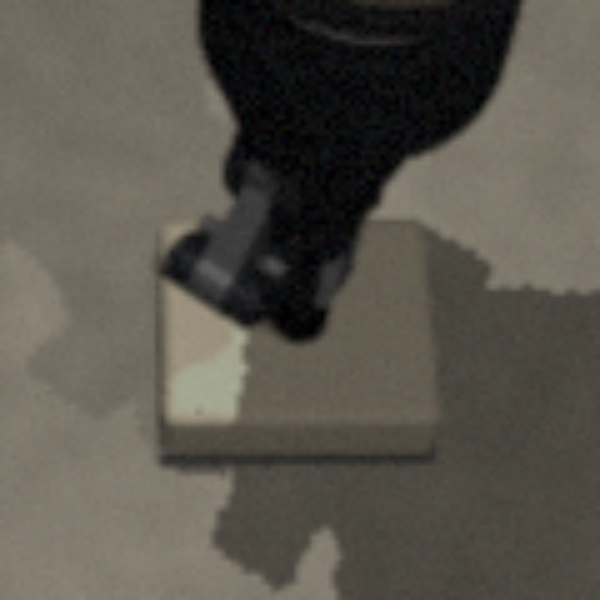

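The finger now covers the button in the side view: button base at crop (300,335), predicted tip at about (302,285). Pressing, with a contact force expected at TCP z≈0.067.

{"method": "arm_command", "body": {
  "rows": [
    [0, -0.001, 0, -0.003, 0, 0, 0],
    [0, 0, 0, -0.003, 0, 0, 0],
    [0, 0, 0, -0.002, 0, 0, 0],
    [0, 0, 0, -0.002, 0, 0, 0]
  ]
}}

```text
time: 11.45
position: [0.4979, 0.2723, 0.0645]
orientation: [-0.845, 1.557, 0.371]
wrist_force: [-0.6, 0.3, 1.9]
finger_gap: -0.0
```

{"method": "arm_command", "body": {
  "rows": [
    [0, 0, 0, -0.002, 0, 0, 0],
    [0, 0, 0, -0.002, 0, 0, 0]
  ]
}}

```text
time: 11.7
position: [0.4979, 0.2724, 0.0604]
orientation: [-0.835, 1.557, 0.38]
wrist_force: [0.0, -1.0, 2.1]
finger_gap: -0.0002
```

{"method": "arm_command", "body": {
  "rows": [
    [0, 0, 0, -0.002, 0, 0, 0]
  ]
}}

```text
time: 11.82
position: [0.4979, 0.2724, 0.0584]
orientation: [-0.833, 1.557, 0.382]
wrist_force: [-1.2, -1.5, 4.8]
finger_gap: 0.0003
```

{"method": "arm_command", "body": {
  "rows": [
    [0, 0, 0, -0.0015, 0, 0, 0]
  ]
}}

```text
time: 11.95
position: [0.4979, 0.2724, 0.0569]
orientation: [-0.826, 1.557, 0.39]
wrist_force: [-1.6, -0.8, 5.4]
finger_gap: 0.0002
```

{"method": "arm_command", "body": {
  "rows": [
    [0, 0, 0, -0.0015, 0, 0, 0]
  ]
}}

```text
time: 12.08
position: [0.4979, 0.2724, 0.0555]
orientation: [-0.82, 1.557, 0.395]
wrist_force: [-2.0, -1.3, 6.5]
finger_gap: -0.0002
```

Fully down (6.5 N). Lifting clear, then a last look.

{"method": "arm_command", "body": {
  "rows": [
    [0, 0, 0, 0.004, 0, 0, 0],
    [0, 0, 0, 0.012, 0, 0, 0],
    [0, 0, 0, 0.05, 0, 0, 0],
    [0, 0, 0, 0.06, 0, 0, 0],
    [0, 0, 0, 0.05, 0, 0, 0],
    [0, -0.03, 0.04, 0, 0, 0, 0],
    [0, -0.03, 0.04, 0, 0, 0, 0],
    [0, -0.03, 0.04, 0, 0, 0, 0],
    [0, -0.03, 0.04, 0, 0, 0, 0],
    [0, 0, 0, 0, 0, 0, 0]
  ]
}}

```text
time: 13.32
position: [0.3745, 0.4356, 0.244]
orientation: [-0.655, 1.549, 0.556]
wrist_force: [0.3, -0.8, 0.5]
finger_gap: -0.0001
```

Run:
```python
from h import *
s=observe();print(s["time"],s["position"],s["wrist_force"])
p,_=read_camera("side");t,d=read_camera("top");cv2.imwrite("pics/end_side.png",p);cv2.imwrite("pics/end_top.png",t)
o=cv2.imread("pics/side0.png")
f=lambda im:np.hstack([cv2.resize(im[y-35:y+35,x-35:x+35],(200,200),interpolation=cv2.INTER_CUBIC) for x,y in((418,227),(308,186),(354,363),(397,145))])
cv2.imwrite("pics/end_c.png",np.vstack([f(o),f(p)]))
c=get_calibration("top");T=np.array(c["camera_from_world"])
d0=np.load("top0.npy")
for k,(u,v) in dict(bar=(348,313),large=(374,207),small=(207,279),square=(460,280)).items():
    print(k,"depth before/after",np.median(d0[v-1:v+2,u-1:u+2]),np.median(d[v-1:v+2,u-1:u+2]))
```

```text
13.325 [0.37446343 0.43564397 0.24396747] [ 0.33682437 -0.83271383  0.5442545 ]
bar depth before/after 1.0780263 1.0869218
large depth before/after 1.1217908 1.1297038
small depth before/after 1.0858053 1.0944726
square depth before/after 1.096834 1.0945889
```

View pics/end_c.png

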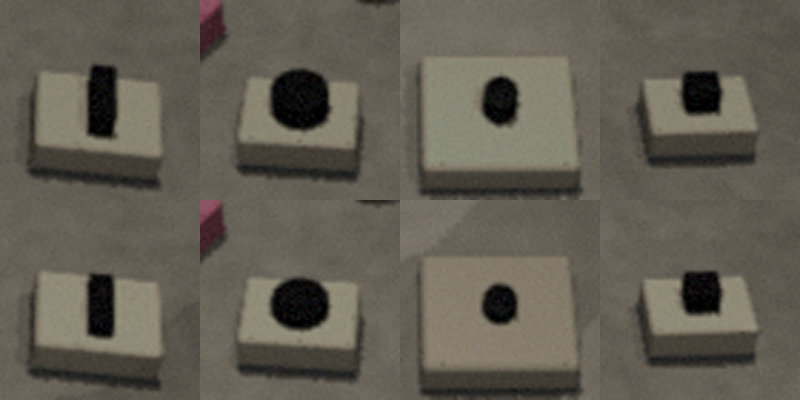

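View pics/end_side.png

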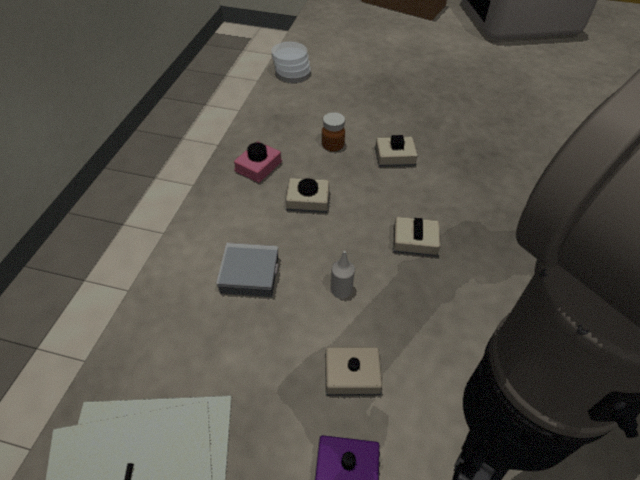

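The three buttons are about 8–9 mm lower by depth, the square is still up, and nothing else has moved. Handing in.

```bash
python3 -c "
from station import *
print(close_job())"
```

```text
the job is handed in; nothing more can be done
None
```

I pressed the bar, then the large round, then the small round button with the shut fingertips, and handed the job in at about 13.4 s. Each press went straight down past the stop and about 3–4 mm into the spring buffer, peaking at about 6.6 N.

**Buttons:** in the last images the three pressed buttons sit 8.9, 7.9 and 8.7 mm lower by top-camera depth. The square shows about 2 mm of change in the opposite direction, which I take as depth noise, and looks unchanged in the side view.

**Surroundings:** the boxes, dropper bottle, slide box, jar and both look-alikes appear unmoved in the side view, and the gripper is clear of everything.

**Off-target moment:** on the small round button the tool had drifted about 7 and 9 mm off on the way down. I saw this in the picture and corrected it before touching anything. No check failed.

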